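# Close the case and hold it against the sprung stop

### The job

A colleague is about to drive the lid screws of the small blue electronics case. First press its white lid fully home, then bring the case, flat on the bench, with its plain end (the end opposite the round black socket, nearer the green bar on the lid) flush and centred against the plate of the sprung stop, and push until the black pointer stands in the green band; never drive the plate right to its end stop. Finish while still holding the case there with that steady push, do not let go, and leave the things lying around alone.

Things in the scene. Friction and masses are not known exactly. Their poses are not given: they have to be found in the camera images.
- case: small blue electronics case, tub 100 (x) x 60 (y) x 40 (z) mm, solid sides suited to gripping across its 60 mm width, loose on the bench, about 0.25 to 0.55 kg. Origin: centre of its underside; z up; x runs along its length towards the plain end; the other end (-x) carries a round black socket with a brass centre, flush with the face.
- case_end (a point): centre of the plain end face of the case, 50 mm from its middle, 20 mm above its underside; axes as the case's.
- case_lid (a joint): height in m of the white lid above its fully seated position: 0 = fully home, 0.009 = furthest up. It starts 5 to 9 mm up, its orange skirt showing. It slides straight down with a tight fit: about 4 N moves it, it stays where it is left, and the force rises sharply once it is home. It counts as home below 1.5 mm.
- lid_top (a point): middle of the lid's top face, which is 96 x 56 mm, the lid 6 mm thick; when home this point is 46 mm above the case's underside. A green bar across the lid lies 30 mm from its middle towards the plain end.
- stop: sprung stop fixed to the bench: grey block 70 mm wide, 46 mm high, carrying an 80 mm wide aluminium plate in front of it on two rods; whole thing 105 mm deep. Origin: on the bench under the middle of the plate's front face as it stands unpressed; x points from the plate back into the block (the direction to push), z up.
- plate_face (a point): middle of the plate's flat front face (80 wide, from 3 to 39 mm above the bench), 20 mm above the bench; moves with the plate; axes as the stop's. The case slides on the bench in front of it, the stop's foot lies behind the face.
- stop_plate (a joint): how far the plate is pushed back, in m: 0 = free, 0.020 = at its hard end stop. Spring: 3 N at 0, then 0.6 N more for each mm (9 N at 10 mm). A black pointer fixed to the plate moves over a scale on top of the block: its tip is over white when free, over the green band from 6 to 14 mm (6.6 to 11.4 N), over red beyond. The spring pushes the case back out when it is let go.
- flux_jar: bystander: glass jar with blue lid, 69 mm wide, 71 mm high; origin centre of its underside. Leave alone.
- screwdriver_orange: bystander: black and orange screwdriver lying down, 197 mm long, 20 mm thick; origin centre of its underside. Leave alone.
- pcb_0: bystander: small green circuit board, 50 x 70 x 15 mm; origin centre of its underside. Leave alone.
- side_cutter: bystander: pliers with red handles lying down, 126 x 50 x 13 mm; origin centre of its underside. Leave alone.

How it is judged:
On the way, in this order (a step that is already met when the one before it is completed fails the run):
1. the lid is pressed fully home before the case is brought to the stop (value of joint case_lid below 0.0015 m and value of joint stop_plate below 0.003 m), for 0.2 s.
2. the case pushes the plate back into the green band (value of joint stop_plate between 0.006 and 0.014 m and contact force between case and stop above 4 N and (contact force between case and the fingers above 1 N or contact force between case and the arm above 1 N) and value of joint case_lid below 0.0015 m), for 0.3 s.
At the end, for the whole second after the job is handed in: The robot still holds the case: lid home (under 1.5 mm up), case flat on the bench (4 mm, 0.05 rad), plain end against the plate within 4 mm, centred within 15 mm, square within 0.06 rad, still, and pushing the plate back 6 to 14 mm (pointer in the green band) (all of step 2 and x of case_end in the frame of plate_face between -0.004 and 0.004 m and y of case_end in the frame of plate_face between -0.015 and 0.015 m and angle between the x axis of case and the x axis of stop, either way round below 0.06 rad and height (world z) of case between -0.004 and 0.004 m and angle between case's own z axis and vertical below 0.05 rad and linear speed of case below 0.01 m/s); the arm keeps its last pose, push and grip.
It fails at once if the plate was driven to its end stop (value of joint stop_plate above 0.0185 m).
It fails at once if flux_jar was disturbed (distance of flux_jar from where it was at the start of the episode above 0.02 m).
It fails at once if screwdriver_orange was disturbed (distance of screwdriver_orange from where it was at the start of the episode above 0.02 m).
It fails at once if pcb_0 was disturbed (distance of pcb_0 from where it was at the start of the episode above 0.02 m).
It fails at once if side_cutter was disturbed (distance of side_cutter from where it was at the start of the episode above 0.02 m).
It also fails if it takes over 46 s, if anything falls off the work surface, if the arm or the gripper's body presses on something with over 40 N, if the wrist force passes 120 N, or if a joint passes its speed limit or range.

### The arm

A 6-joint arm with a two-finger parallel gripper is mounted at the origin on a cart in front of the work surface, level with it; the furniture and walls round the work are solid. World frame = base frame: x ahead of the robot, y to its left, z up, the work surface at z = 0. Lengths are in m, angles in rad, forces in N, time in s.
With the tool pointing down it reaches from about 0.25 to 0.725 m from the base axis. Payload 4 kg.
Tool frame: the origin (TCP) lies midway between the tips of the shut fingers; the grasp point (between the pads) lies bot.pinch_z behind it (bot.pinch_z is the distance from the TCP to the grasp point, in m); z points along the fingers, y is the line along which they close (so a half turn about z gives the same grasp; the last joint's range is limited). The gripper opens to 85 mm and grips with 20 to 120 N. Pads are 22 mm wide; open, the fingers measure 114 mm over their backs; the gripper's body (76 mm by 85 mm) begins 54 mm behind the grasp point. The pads swing forward as they close: fully open they stand 13 mm farther back than shut.
Start: joints at [0, 0.241, 0.005, 1.335, 0, 1.571], TCP at [0.5, -0, 0.231] pointing down, gripper open.
Joint ranges: [-2.72, 2.72], [-1.05, 1.87], [-1.09, 1.28], [-1.99, 2.15], [-1.42, 1.44], [-3.14, 3.14]. Speed limits (rad/s): [2.79, 2.79, 3.14, 3.14, 3.14, 3.14].

### API

Orientations are given as a unit quaternion [x, y, z, w].
In Python, from workcell import bot gives the robot as it stands.
- The arm moves only by the tool drive_effector, called in YAML: its name, and indented under it one key for each argument. Schema: {"type":"object","properties":{"deltas":{"type":"array","items":{"type":"object","properties":{"wx":{"type":"number"},"wy":{"type":"number"},"wz":{"type":"number"},"tx":{"type":"number"},"ty":{"type":"number"},"tz":{"type":"number"},"aperture":{"type":"number"}},"additionalProperties":false,"required":["aperture"]},"minItems":1,"maxItems":10},"only":{"type":"string"},"quiet":{"type":"boolean"},"lines":{"type":"string"}},"required":["deltas"],"additionalProperties":false}. deltas is a list of rows, 1 to 10 of them, each an object with the fields wx, wy, wz (a rotation vector in normalised numbers (1 is pi rad)), tx, ty, tz (the shift in a scale on which 1.0 is 0.8 m), aperture (the finger opening in m); a field left out counts as zero (the opening has to be given); each row is the pose to reach, as a shift and turn from the pose commanded when the call began, along the tool's axes at that moment; what a row does not reach only later rows make up. A row lasts 1/8 s, in which the tool goes at most 0.0625 m and 0.188 rad, less where a joint would pass 70% of its speed; a pose out of reach is approached as far as the arm can. The fingers move at their own pace and stop on an object; the grip force is fixed at half the most. Time passes only in rows, so rows that do not move let the fingers close. The tool returns the time, the measured TCP pose, the force, the opening and the grip force at its end. only (a regular expression) keeps the lines of the reply that match it, lines (a string "A,B") keeps lines A to B, and quiet returns only ok. No shift or turn number may pass 1 either way. Input that does not fit is refused with a message, and nothing moves.
- bot.get_obs(): the state, without advancing time (a new reading comes with each control period).
- bot.camera(name): name is "side" or "top" or "wrist"; returns the picture (420x560x3 uint8, red, green, blue); there is no depth.
- bot.calibration(name): a dict with "mtx" (3x3 intrinsics, pixels), "k1" (the pictures are not rectified: a ray, as slopes to the right and down, at radius r is drawn at 1 + k1 r^2 times it, then the intrinsics apply), "R" (3x3) and "t" (3): a world point X has camera coordinates R X + t. Camera axes: x right, y down, z forward; pixel columns grow to the right and rows downward; lengths in m; the calibration is good to about 2 mm. A picture is of the moment at which its call begins: read the wrist's pose just before it. calibration takes no time and is no camera call; for the wrist camera it gives the pose at the moment of the call.
- bot.job_done(): hands the job in; it is judged then, once.
The state is a dict: "clock": time; "joint_pos": joint angles; "joint_vel": joint speeds; "tau": joint torques, N m; "eef_pos": TCP position; "tool_rot": TCP orientation; "ft_force": force on the tool from outside, world axes, zero at the start; "ft_torque": the same for the moment, N m; "grip_width": finger opening in m; "grasp_force": force on a finger pad.
Only numpy, scipy, OpenCV 4.12 (cv2) and the standard library are available. Lean on these libraries where they do the work, as an engineer would, in place of code of your own. Each camera call takes 0.05 s, during which the arm holds its last target. There are 200 camera calls.

## Working session

There is one attempt and no reset: what is moved stays moved. The work goes in short steps, Python scripts to look and compute and a tool call to move; the robot and the scene stay as the last step left them, time stands still between calls to the robot, and variables do not carry over. Pictures are saved under pics/ and viewed, at most 10 in all, crops included, and the job is handed in when it is done.

```bash
ls; mkdir -p pics; python3 - <<'E'
from workcell import bot
import cv2
for n in ("top","side"):
    cv2.imwrite(f"pics/{n}0.png",cv2.cvtColor(bot.camera(n),cv2.COLOR_RGB2BGR))
print(bot.get_obs(),bot.pinch_z)
for n in("top","side","wrist"):print(bot.calibration(n))
E
```

```text
pics
workcell.py
{'clock': 0.1, 'joint_pos': array([-1.32109775e-05,  2.41308791e-01,  3.88747400e-03,  1.33520272e+00,
       -1.14276992e-05,  1.57079498e+00]), 'joint_vel': array([-0.00057805, -0.00081849,  0.00433274, -0.00117673, -0.00018947,
       -0.00053516]), 'tau': array([-3.57412864e-04, -3.73140085e+01,  2.53010201e+01,  1.07858295e-02,
        2.43542411e-05, -2.54672034e-05]), 'eef_pos': array([ 4.99447412e-01, -1.00664953e-05,  2.30527272e-01]), 'tool_rot': array([ 7.07110675e-01,  7.07102297e-01, -6.50229215e-04, -6.42158025e-04]), 'ft_force': array([-0.03427373, -0.40743866,  0.48362572]), 'ft_torque': array([-0.00462305, -0.02684286, -0.00641045]), 'grasp_force': 0.0, 'grip_width': 0.08530684259979006} 0.0187
{'mtx': array([[479.10862551,   0.        , 279.51077501],
       [  0.        , 479.10862551, 203.27941836],
       [  0.        ,   0.        ,   1.        ]]), 'k1': 0.033685280504290996, 'R': array([[ 0.01654472, -0.9998348 , -0.00752588],
       [-0.98077438, -0.01476465, -0.19458579],
       [ 0.19444253,  0.01060056, -0.98085663]]), 't': array([0
[... 159 characters left out ...]
        ,   0.        ,   1.        ]]), 'k1': -0.17957120365171325, 'R': array([[-0.99762539,  0.06782297, -0.01198453],
       [ 0.04894191,  0.5756713 , -0.81621519],
       [-0.04845899, -0.81486354, -0.57762369]]), 't': array([0.49676677, 0.01411462, 1.3996415 ])}
{'mtx': array([[339.83033389,   0.        , 274.00269659],
       [  0.        , 339.83033389, 206.53701834],
       [  0.        ,   0.        ,   1.        ]]), 'k1': -0.02115237474278632, 'R': array([[ 9.99998554e-01, -1.31106137e-03, -1.08314160e-03],
       [-9.39132611e-04, -9.56723296e-01,  2.90997686e-01],
       [-1.41778263e-03, -2.90996248e-01, -9.56723144e-01]]), 't': array([-0.5000122 , -0.03603422,  0.37948491])}
```

View pics/top0.png

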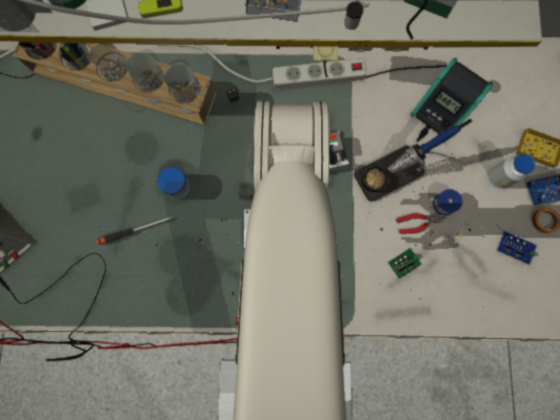

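View pics/side0.png

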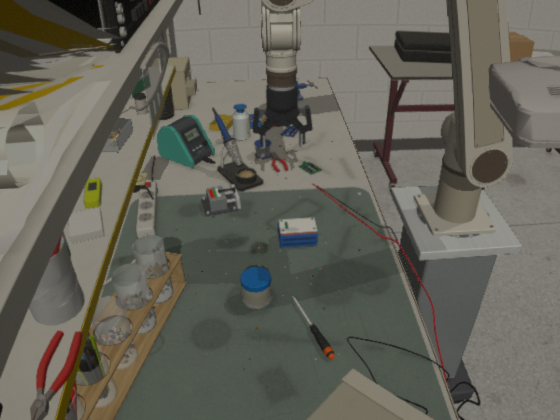

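The top view has the arm hiding most of the case: only its left edge shows at about (247,228), and the stop's scale is at (337,150). In the side view the case is near (298,233) and the stop near (222,200). I'll check rough positions and the wrist view next.

```bash
cat > h.py <<'E'
from workcell import bot
import cv2, numpy as np
from scipy.optimize import least_squares
def cam(n):
    c=bot.calibration(n); return {k:np.array(v) for k,v in c.items()}
def ray(c,p):
    q=cv2.undistortPoints(np.array([[p]],float),c["mtx"],np.array([c["k1"],0,0,0,0.]))[0,0]
    d=c["R"].T@np.array([q[0],q[1],1]); o=-c["R"].T@c["t"]; return o,d
def onz(c,p,z):
    o,d=ray(c,p); return o+d*(z-o[2])/d[2]
def tri(*obs):
    A=0;b=0
    for c,p in obs:
        o,d=ray(c,p); d=d/np.linalg.norm(d); P=np.eye(3)-np.outer(d,d); A=A+P; b=b+P@o
    X=np.linalg.solve(A,b); return X,[round(float(1000*np.linalg.norm(np.cross(X-ray(c,p)[0],ray(c,p)[1]/np.linalg.norm(ray(c,p)[1])))),1) for c,p in obs]
def snap(n,name,crop=None,s=1):
    c=cam(n); im=cv2.cvtColor(bot.camera(n),cv2.COLOR_RGB2BGR); np.save(f"pics/{name}.npy",c,allow_pickle=True); cv2.imwrite(f"pics/{name}_full.png",im)
    if crop: x0,y0,x1,y1=crop; im=im[y0:y1,x0:x1]
    cv2.imwrite(f"pics/{name}.png",cv2.resize(im,None,fx=s,fy=s,interpolation=cv2.INTER_CUBIC)); return c
E
python3 - <<'E'
from h import *
s=cam("side")
for p,z in [((298,226),.05),((222,200),.03),((320,169-2),0),((257,280),.07)]: print(p,onz(s,p,z).round(3))
t=cam("top")
for p,z in [((247,228),.02),((337,150),.04),((403,263),0),((412,222),0),((449,202),.05),((172,181),.07)]: print(p,onz(t,p,z).round(3))
snap("wrist","w0")
import cv2
im=cv2.imread("pics/side0.png")[170:260,180:340]; cv2.imwrite("pics/side0c.png",cv2.resize(im,None,fx=5,fy=5,interpolation=cv2.INTER_CUBIC))
E
```

```text
(298, 226) [0.466 0.084 0.05 ]
(222, 200) [ 0.673 -0.085  0.03 ]
(320, 167) [ 0.357 -0.299  0.   ]
(257, 280) [0.578 0.301 0.07 ]
(247, 228) [0.47  0.102 0.02 ]
(337, 150) [ 0.673 -0.125  0.04 ]
(403, 263) [ 0.39  -0.294  0.   ]
(412, 222) [ 0.495 -0.32   0.   ]
(449, 202) [ 0.539 -0.4    0.05 ]
(172, 181) [0.577 0.287 0.07 ]
```

View pics/w0.png

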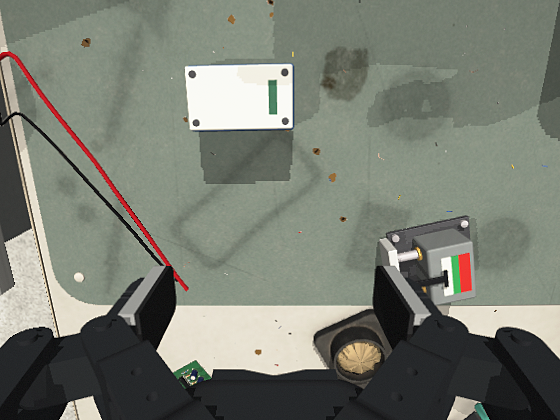

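View pics/side0c.png

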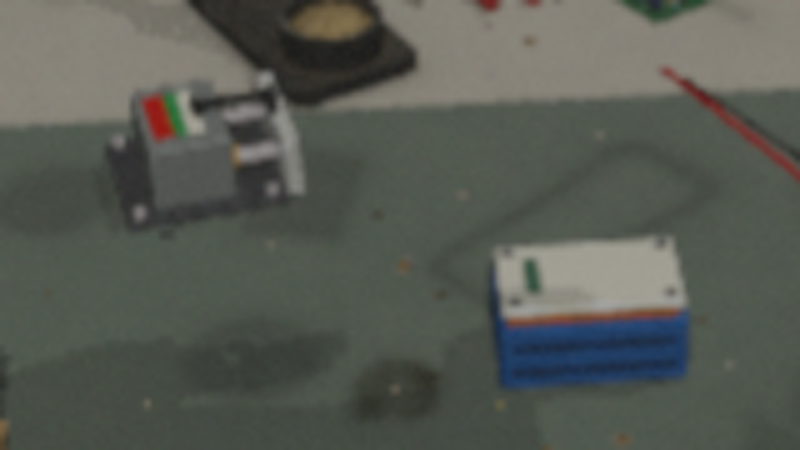

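The wrist picture shows the case lid with corners at about (186,65), (294,63), (294,129) and (190,131), and the green bar at (273,97), so the plain end points towards +x. The stop is at about (430,260), its plate partly hidden by a finger. The side crop shows the orange skirt and the pointer on white.

```bash
python3 - <<'E'
from h import *
s=cam("side");w=np.load("pics/w0.npy",allow_pickle=True).item()
c=lambda x,y:(180+x/5-.4,170+y/5-.4)
P=[]
for a,b in [((294,64),(502,318)),((294,129),(494,247)),((187,66),(688,308)),((191,130),(676,238)),((273,97),(532,276))]:
    X,r=tri((w,a),(s,c(*b))); P.append(X); print(X.round(4),r)
P=np.array(P); print("centre",P[:4].mean(0)); d=P[0]+P[1]-P[2]-P[3]; print("yaw",np.arctan2(d[1],d[0]),np.linalg.norm(d)/2)
E
```

```text
[0.5166 0.109  0.0487] [1.4, 1.4]
[0.5173 0.0527 0.0529] [1.3, 1.3]
[0.4203 0.1076 0.0472] [2.0, 2.0]
[0.4205 0.0516 0.0512] [2.5, 2.5]
[0.4984 0.0808 0.0534] [0.8, 0.8]
centre [0.4686531  0.08024578 0.04999752]
yaw 0.012740299105277499 0.09655595893712474
```

The manual's scale: shifts go in shares of 0.8 m and turns go in shares of pi rad. Converting my numbers, -0.1 m is -0.125, -0.07 m is -0.0875, 1.57 rad is 0.4997.

drive_effector:
  deltas:
    - {"wz": 0.0598,"aperture": 0}
    - {"wz": 0.1197,"tx": -0.0375,"aperture": 0}
    - {"wz": 0.1795,"tx": -0.0875,"aperture": 0}
    - {"wz": 0.2394,"tx": -0.125,"aperture": 0}
    - {"wz": 0.2992,"tx": -0.125,"aperture": 0}
    - {"wz": 0.3591,"tx": -0.125,"aperture": 0}
    - {"wz": 0.4189,"tx": -0.125,"aperture": 0}
    - {"wz": 0.4787,"tx": -0.125,"aperture": 0}
    - {"wz": 0.4997,"tx": -0.125,"aperture": 0}
    - {"wz": 0.4997,"tx": -0.125,"aperture": 0}

```text
clock: 1.4
eef_pos: [0.4998, -0.1, 0.2309]
tool_rot: [1.0, 0.001, -0.0, -0.0]
ft_force: [0.8, -0.2, -0.4]
grip_width: -0.0001
grasp_force: 0.0
```

```bash
python3 - <<'E'
from h import *
snap("wrist","w1"); print(bot.get_obs()["joint_pos"])
E
```

```text
[-1.97427490e-01  2.60518849e-01  3.05400226e-02  1.34144580e+00
 -2.39560028e-05  2.94214604e+00]
```

View pics/w1.png

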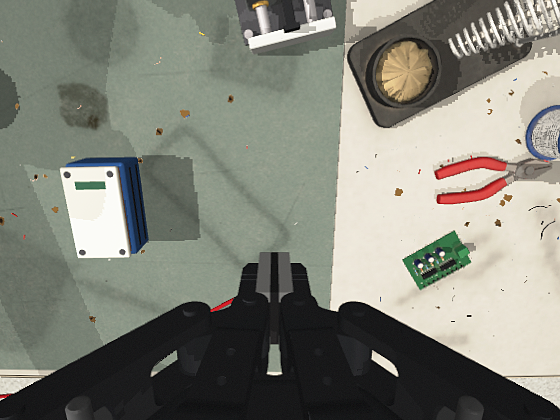

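The view now has world +x up and −y to the right. The plate's front top edge runs from (247,47) to (343,27), so the stop is yawed about +0.2. I'll take a second, fuller view of the stop from further ahead.

In the tool's units: 0.08 m is 0.1, 0.04 m is 0.05.

drive_effector:
  deltas:
    - {"tx": 0.05,"aperture": 0}
    - {"tx": 0.1,"aperture": 0}
    - {"tx": 0.1,"aperture": 0}

```text
clock: 1.82
eef_pos: [0.5818, -0.0998, 0.2297]
tool_rot: [1.0, 0.001, -0.0, -0.0]
ft_force: [-0.2, 0.1, -0.6]
grip_width: 0.0001
grasp_force: 0.0
```

```bash
python3 - <<'E'
from h import *
snap("wrist","w2")
a=cv2.imread("pics/w1_full.png")[0:80,210:370]; b=cv2.imread("pics/w2_full.png")[0:200,150:450]
a=cv2.resize(a,(640,320),interpolation=cv2.INTER_CUBIC); b=cv2.resize(b,(800,533),interpolation=cv2.INTER_CUBIC)
cv2.imwrite("pics/w1c.png",a);cv2.imwrite("pics/w2c.png",b)
E
```

```text
(no output)
```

View pics/w2c.png

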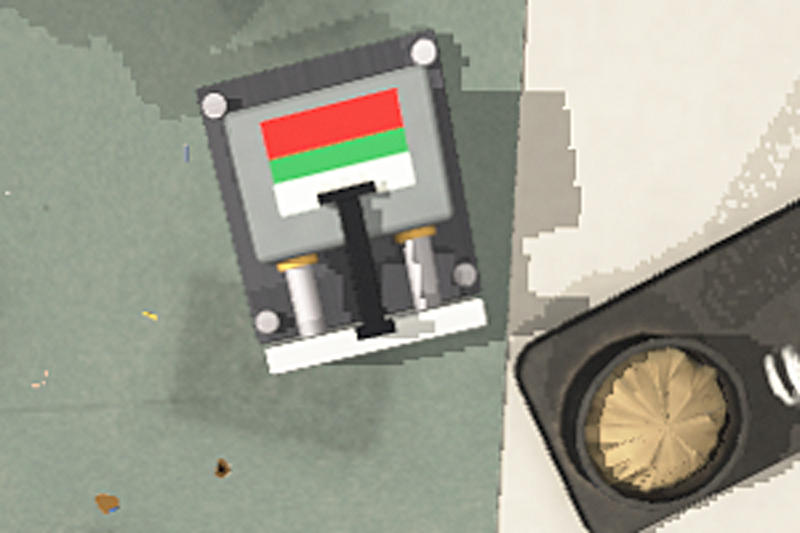

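View pics/w1c.png

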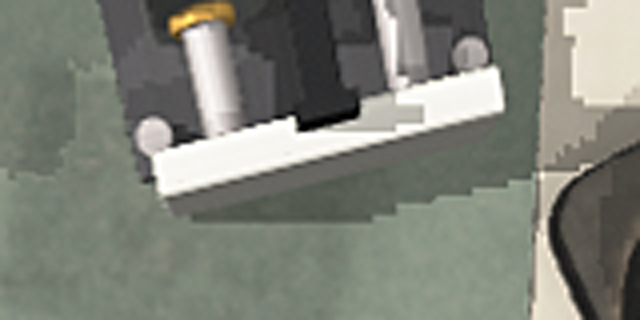

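In the w2 crop the plate's top front edge runs from (270,375) to (487,325), with the pointer on white. In the w1 crop the same edge runs from (162,199) to (503,107).

```bash
python3 - <<'E'
from h import *
w1=np.load("pics/w1.npy",allow_pickle=True).item();w2=np.load("pics/w2.npy",allow_pickle=True).item()
w0=np.load("pics/w0.npy",allow_pickle=True).item()
f=lambda x,y:(150+(x+.5)/2.667-.5,(y+.5)/2.667-.5)
g=lambda x,y:(210+(x+.5)/4-.5,(y+.5)/4-.5)
for a,b in [((162,199),(270,375)),((503,107),(487,325))]:
    X,r=tri((w1,g(*a)),(w2,f(*b))); print(X.round(4),r)
Q=[]
for c,k in ((w1,[g(162,199),g(503,107)]),(w2,[f(270,375),f(487,325)])):
    L,R=[onz(c,p,.039) for p in k]; d=L-R; Q.append((L+R)/2); print("mid",Q[-1].round(4),"len",np.linalg.norm(d).round(4),"yaw",np.arctan2(-d[0],d[1]).round(4))
# block edges for yaw (foot left/right sides, z~.0)
for a,b in (((205,95),(268,340)),((430,35),(480,280))):
    A,B=onz(w2,f(*a),.01),onz(w2,f(*b),.01); d=A-B; print("footyaw",np.arctan2(d[1],d[0]).round(3))
for a,b in (((262,124),(280,216)),((398,89),(414,186))):
    A,B=onz(w2,f(*a),.046),onz(w2,f(*b),.046); d=A-B; print("scaleyaw",np.arctan2(d[1],d[0]).round(3))
# lid corners w1 with w0
for a,b in [((294,64),(66,163)),((294,129),(126,163)),((187,66),(73,258)),((191,130),(132,256)),((273,97),(90,185))]:
    X,r=tri((w0,a),(w1,b)); print("lid",X.round(4),r)
E
```

```text
[ 0.6222 -0.0764  0.0364] [0.5, 0.5]
[ 0.6404 -0.1533  0.0415] [0.3, 0.3]
mid [ 0.6314 -0.1152  0.039 ] len 0.0786 yaw 0.2447
mid [ 0.6314 -0.1151  0.039 ] len 0.0799 yaw 0.2247
footyaw 0.24
footyaw 0.253
scaleyaw 0.19
scaleyaw 0.199
lid [0.5184 0.11   0.0376] [0.2, 0.2]
lid [0.5186 0.0509 0.0347] [1.1, 1.1]
lid [0.4251 0.1062 0.0602] [0.4, 0.4]
lid [0.4215 0.0513 0.0471] [0.6, 0.6]
lid [0.4992 0.0808 0.0524] [0.1, 0.1]
```

In the tool's units: -0.18 m is -0.225, -0.16 m is -0.2, -1.87 rad is -0.5952.

drive_effector:
  deltas:
    - {"wz": -0.0598,"tx": -0.0375,"ty": -0.05,"tz": 0.025,"aperture": 0}
    - {"wz": -0.1197,"tx": -0.075,"ty": -0.1,"tz": 0.05,"aperture": 0}
    - {"wz": -0.1795,"tx": -0.1125,"ty": -0.15,"tz": 0.075,"aperture": 0}
    - {"wz": -0.2394,"tx": -0.1413,"ty": -0.2,"tz": 0.1,"aperture": 0}
    - {"wz": -0.2992,"tx": -0.1413,"ty": -0.225,"tz": 0.125,"aperture": 0}
    - {"wz": -0.3591,"tx": -0.1413,"ty": -0.225,"tz": 0.15,"aperture": 0}
    - {"wz": -0.4189,"tx": -0.1413,"ty": -0.225,"tz": 0.1625,"aperture": 0}
    - {"wz": -0.4787,"tx": -0.1413,"ty": -0.225,"tz": 0.1625,"aperture": 0}
    - {"wz": -0.5379,"tx": -0.1413,"ty": -0.225,"tz": 0.1625,"aperture": 0}
    - {"wz": -0.5952,"tx": -0.1413,"ty": -0.225,"tz": 0.1625,"aperture": 0}

```text
clock: 3.12
eef_pos: [0.4658, 0.0796, 0.1017]
tool_rot: [0.591, 0.807, -0.0, -0.0]
ft_force: [-1.1, -0.3, -0.0]
grip_width: -0.0003
grasp_force: 0.0
```

drive_effector:
  deltas:
    - {"wz": -0.0598,"aperture": 0}
    - {"wz": -0.1197,"aperture": 0}
    - {"wz": -0.1795,"tz": 0.0125,"aperture": 0}
    - {"wz": -0.2394,"tz": 0.025,"aperture": 0}
    - {"wz": -0.2992,"tz": 0.0375,"aperture": 0}
    - {"wz": -0.3591,"tz": 0.0375,"aperture": 0}
    - {"wz": -0.4074,"tz": 0.0375,"aperture": 0}
    - {"wz": -0.4074,"tz": 0.0375,"aperture": 0}

```text
clock: 4.12
eef_pos: [0.466, 0.0797, 0.0717]
tool_rot: [-0.004, 1.0, -0.0, 0.0]
ft_force: [-0.2, 0.1, -0.3]
grip_width: -0.0
grasp_force: 0.0
```

In the tool's units: 0.021 m is 0.0263, -0.003 m is -0.0038.

drive_effector:
  deltas:
    - {"tx": -0.0038,"tz": 0.0125,"aperture": 0}
    - {"tx": -0.0038,"tz": 0.02,"aperture": 0}
    - {"tx": -0.0038,"tz": 0.0238,"aperture": 0}
    - {"tx": -0.0038,"tz": 0.0263,"aperture": 0}

```text
clock: 4.62
eef_pos: [0.4692, 0.0799, 0.0501]
tool_rot: [-0.004, 1.0, -0.0, -0.001]
ft_force: [-2.7, -1.1, 3.4]
grip_width: 0.0002
grasp_force: 2.0
```

drive_effector:
  deltas:
    - {"tz": 0.0013,"aperture": 0}
    - {"tz": 0.0025,"aperture": 0}
    - {"tz": 0.0038,"aperture": 0}
    - {"tz": 0.0038,"aperture": 0}

```text
clock: 5.12
eef_pos: [0.4703, 0.0801, 0.0472]
tool_rot: [-0.005, 1.0, 0.0, 0.0]
ft_force: [-0.3, 0.7, 0.6]
grip_width: -0.0001
grasp_force: 0.0
```

In the tool's units: 0.001 m is 0.0013, 0.0005 m is 0.0006.

drive_effector:
  deltas:
    - {"tz": 0.0006,"aperture": 0}
    - {"tz": 0.0013,"aperture": 0}
    - {"tz": 0.0013,"aperture": 0}

```text
clock: 5.5
eef_pos: [0.4706, 0.0802, 0.0466]
tool_rot: [-0.005, 1.0, 0.0, 0.001]
ft_force: [-0.1, 0.7, 3.2]
grip_width: -0.0001
grasp_force: 1.6
```

drive_effector:
  deltas:
    - {"tz": 0.0006,"aperture": 0}
    - {"tz": 0.0013,"aperture": 0}
    - {"tz": 0.0013,"aperture": 0}

```text
clock: 5.88
eef_pos: [0.4706, 0.0802, 0.046]
tool_rot: [-0.005, 1.0, 0.0, 0.001]
ft_force: [-0.8, -0.2, 7.1]
grip_width: 0.0001
grasp_force: 3.6
```

In the tool's units: 0.001 m is 0.0013.

drive_effector:
  deltas:
    - {"tz": 0.0013,"aperture": 0}
    - {"tz": 0.0013,"aperture": 0}

```text
clock: 6.12
eef_pos: [0.4706, 0.0802, 0.0459]
tool_rot: [-0.005, 1.0, 0.0, 0.001]
ft_force: [-2.9, 0.3, 14.1]
grip_width: -0.0
grasp_force: 7.2
```

drive_effector:
  deltas:
    - {"tz": 0.0013,"aperture": 0}
    - {"tz": 0.0013,"aperture": 0}
    - {"tz": 0.0013,"aperture": 0}

```text
clock: 6.5
eef_pos: [0.4707, 0.0802, 0.0459]
tool_rot: [-0.005, 1.0, 0.0, 0.001]
ft_force: [-6.2, -0.5, 22.2]
grip_width: -0.0001
grasp_force: 10.8
```

The lid is home: top at z = 0.0459 with the force up to 22 N. Next I raise, open and go down around the case.

In the tool's units: -0.05 m is -0.0625, -0.03 m is -0.0375.

drive_effector:
  deltas:
    - {"tz": -0.0375,"aperture": 0}
    - {"tz": -0.0625,"aperture": 0.085}
    - {"tz": -0.0625,"aperture": 0.085}
    - {"tz": -0.0625,"aperture": 0.085}
    - {"tz": -0.0625,"aperture": 0.085}
    - {"tz": -0.0625,"aperture": 0.085}
    - {"tz": -0.0625,"aperture": 0.085}
    - {"tz": -0.0625,"aperture": 0.085}

```text
clock: 7.5
eef_pos: [0.4698, 0.08, 0.0931]
tool_rot: [-0.005, 1.0, -0.0, -0.0]
ft_force: [-0.5, -0.6, 0.1]
grip_width: 0.0847
grasp_force: 0.0
```

```bash
python3 - <<'E'
from h import *
snap("side","s1",(180,170,340,260),5)
E
```

```text
(no output)
```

View pics/s1.png

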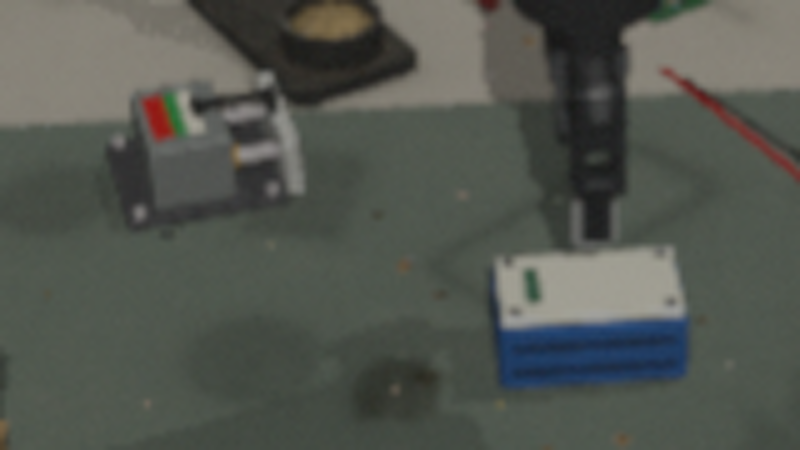

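The orange skirt has gone (lid home), the case is still at (590,310) in the crop and the gripper is centred over it. I go down and grip.

In the tool's units: 0.09 m is 0.1125, 0.085 m is 0.1063.

drive_effector:
  deltas:
    - {"tz": 0.05,"aperture": 0.085}
    - {"tz": 0.075,"aperture": 0.085}
    - {"tz": 0.0938,"aperture": 0.085}
    - {"tz": 0.1063,"aperture": 0.085}
    - {"tz": 0.1125,"aperture": 0.085}
    - {"tz": 0.1125,"aperture": 0.085}

```text
clock: 8.3
eef_pos: [0.4699, 0.08, 0.0033]
tool_rot: [-0.005, 1.0, 0.0, -0.0]
ft_force: [-0.5, -0.3, 0.3]
grip_width: 0.0851
grasp_force: 0.0
```

drive_effector:
  deltas:
    - {"aperture": 0.045}
    - {"aperture": 0.045}
    - {"aperture": 0.045}
    - {"aperture": 0.045}
    - {"aperture": 0.045}
    - {"aperture": 0.045}

```text
clock: 9.05
eef_pos: [0.4706, 0.0799, 0.0042]
tool_rot: [-0.005, 1.0, -0.0, 0.001]
ft_force: [-1.5, -0.6, 6.7]
grip_width: 0.059
grasp_force: 66.8
```

Gripped at 59 mm. The solder stand lies close to where the −y finger will travel, so I measure its near edge before going there.

```bash
python3 - <<'E'
from h import *
w1=np.load("pics/w1.npy",allow_pickle=True).item();w2=np.load("pics/w2.npy",allow_pickle=True).item()
f=lambda x,y:(150+(x+.5)/2.667-.5,(y+.5)/2.667-.5)
X,r=tri((w1,(347.5,50)),(w2,f(516,365)));print(X,r)
yaw=.235;u=np.array([np.cos(yaw),np.sin(yaw)]);v=np.array([-u[1],u[0]]);p=np.array([.6314,-.1152])
for n,c,q in (("cornA",w2,f(516,365)),("edge",w2,f(550,450)),("edge2",w2,f(590,530)),("corn",w1,(348,52)),("edge",w1,(362,95)),("bot",w1,(382,127))):
  for z in (.005,.02):
    Y=onz(c,q,z)[:2]-p; print(n,z,(Y@u).round(4),(Y@v).round(4))
E
```

```text
[ 0.6243528  -0.16935472  0.01839663] [0.0, 0.0]
cornA 0.005 -0.0213 -0.0533
cornA 0.02 -0.0192 -0.0507
edge 0.005 -0.0583 -0.0609
edge 0.02 -0.0548 -0.058
edge2 0.005 -0.0959 -0.0718
edge2 0.02 -0.0908 -0.0684
corn 0.005 -0.0202 -0.0542
corn 0.02 -0.0215 -0.0508
edge 0.005 -0.0641 -0.0612
edge 0.02 -0.0635 -0.0575
bot 0.005 -0.101 -0.0766
bot 0.02 -0.0989 -0.0723
```

The stand clears the finger by about 8 mm, and I add a 4 mm sideways bias. Lift slightly, carry to 25 mm short of the plate.

In the tool's units: -0.2095 m is -0.2619, -0.0866 m is -0.1083, -0.225 rad is -0.0716.

drive_effector:
  deltas:
    - {"tz": -0.0075,"aperture": 0.045}
    - {"tx": -0.0063,"ty": -0.0125,"tz": -0.01,"aperture": 0.045}
    - {"wz": -0.0127,"tx": -0.02,"ty": -0.05,"tz": -0.01,"aperture": 0.045}
    - {"wz": -0.0255,"tx": -0.0363,"ty": -0.0875,"tz": -0.01,"aperture": 0.045}
    - {"wz": -0.0382,"tx": -0.0525,"ty": -0.125,"tz": -0.01,"aperture": 0.045}
    - {"wz": -0.0509,"tx": -0.0675,"ty": -0.1625,"tz": -0.01,"aperture": 0.045}
    - {"wz": -0.0637,"tx": -0.0825,"ty": -0.2,"tz": -0.01,"aperture": 0.045}
    - {"wz": -0.0716,"tx": -0.0975,"ty": -0.235,"tz": -0.01,"aperture": 0.045}
    - {"wz": -0.0716,"tx": -0.1083,"ty": -0.2619,"tz": -0.01,"aperture": 0.045}
    - {"wz": -0.0716,"tx": -0.1083,"ty": -0.2619,"tz": -0.01,"aperture": 0.045}

```text
clock: 10.3
eef_pos: [0.5587, -0.131, 0.0106]
tool_rot: [-0.115, 0.993, -0.0, -0.0]
ft_force: [-0.6, 0.8, -4.8]
grip_width: 0.0596
grasp_force: 66.2
```

```bash
python3 - <<'E'
from h import *
snap("side","s2",(180,150,340,260),5); snap("top","t2",(230,90,430,240),4)
E
```

```text
(no output)
```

View pics/s2.png

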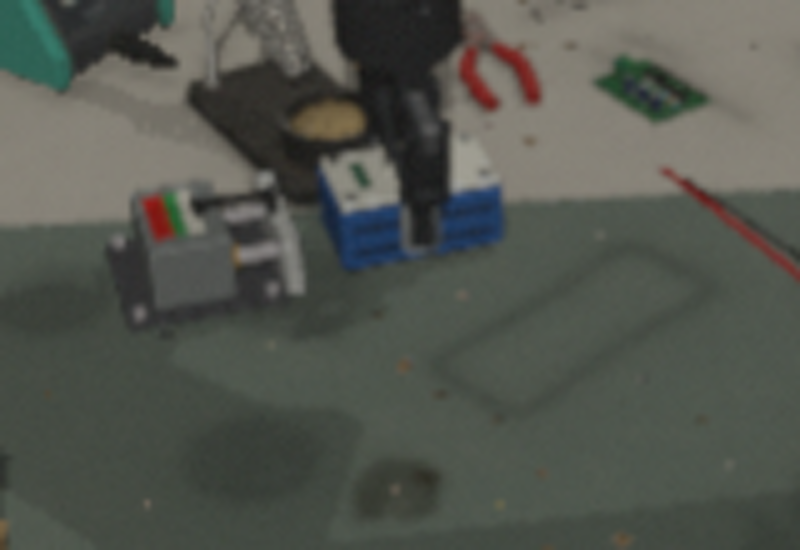

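The case is held, lifted slightly, its plain end facing the plate with about 25 mm of gap. Plain-end lid corners are near (343,212) and (320,160) in the crop. Checking alignment:

```bash
python3 - <<'E'
from h import *
s=cam("side"); c=lambda x,y:(180+x/5-.4,150+y/5-.4)
yaw=.235;u=np.array([np.cos(yaw),np.sin(yaw)]);v=np.array([-u[1],u[0]]);p=np.array([.6314,-.1152])
for q,z in (((343,212),.052),((320,160),.052),((503,193),.052),((350,268),.006),((503,240),.006),((303,290),.003),((285,195),.039),((262,178),.039)):
    X=onz(s,c(*q),z)[:2]; print(q,X.round(4),((X-p)@u).round(4),((X-p)@v).round(4))
e=np.array([.5587,-.131])-p; print(e@u,e@v)
E
```

```text
(343, 212) [ 0.5955 -0.0871] -0.0283 0.0357
(320, 160) [ 0.6089 -0.1453] -0.0289 -0.0241
(503, 193) [ 0.5018 -0.0993] -0.1223 0.0457
(350, 268) [ 0.5938 -0.0965] -0.0322 0.027
(503, 240) [ 0.5014 -0.1184] -0.1272 0.0272
(303, 290) [ 0.6218 -0.0804] -0.0012 0.0361
(285, 195) [ 0.6306 -0.1286] -0.0039 -0.0129
(262, 178) [ 0.6447 -0.1489] 0.0051 -0.0358
-0.07438071178597931 0.0015619584536969294
```

In the tool's units: 0.0075 m is 0.0094, 0.0065 m is 0.0081.

drive_effector:
  deltas:
    - {"tz": 0.005,"aperture": 0.045}
    - {"tz": 0.0081,"aperture": 0.045}
    - {"tz": 0.0094,"aperture": 0.045}
    - {"tz": 0.0094,"aperture": 0.045}

```text
clock: 10.9
eef_pos: [0.5582, -0.1281, 0.0043]
tool_rot: [-0.117, 0.993, 0.0, 0.0]
ft_force: [-2.4, 0.7, 1.2]
grip_width: 0.0589
grasp_force: 66.7
```

drive_effector:
  deltas:
    - {"tx": -0.0063,"aperture": 0.045}
    - {"tx": -0.015,"aperture": 0.045}
    - {"tx": -0.0225,"aperture": 0.045}
    - {"tx": -0.025,"aperture": 0.045}
    - {"tx": -0.025,"aperture": 0.045}

```text
clock: 11.52
eef_pos: [0.5783, -0.1243, 0.0042]
tool_rot: [-0.117, 0.993, -0.0, 0.0]
ft_force: [-3.8, -1.5, 5.3]
grip_width: 0.0592
grasp_force: 67.3
```

drive_effector:
  deltas:
    - {"tx": -0.0025,"aperture": 0.045}
    - {"tx": -0.0063,"aperture": 0.045}
    - {"tx": -0.0088,"aperture": 0.045}
    - {"tx": -0.01,"aperture": 0.045}
    - {"tx": -0.01,"aperture": 0.045}

```text
clock: 12.15
eef_pos: [0.5836, -0.123, 0.0042]
tool_rot: [-0.116, 0.993, -0.0, -0.002]
ft_force: [-10.7, -2.3, 9.8]
grip_width: 0.0594
grasp_force: 67.9
```

In the tool's units: -0.006 m is -0.0075, -0.002 m is -0.0025.

drive_effector:
  deltas:
    - {"tx": -0.0025,"tz": -0.0006,"aperture": 0.045}
    - {"tx": -0.005,"tz": -0.001,"aperture": 0.045}
    - {"tx": -0.0075,"tz": -0.001,"aperture": 0.045}
    - {"tx": -0.0075,"tz": -0.001,"aperture": 0.045}

```text
clock: 12.65
eef_pos: [0.5886, -0.1218, 0.0043]
tool_rot: [-0.116, 0.993, -0.001, -0.003]
ft_force: [-9.6, -4.2, 7.9]
grip_width: 0.0594
grasp_force: 67.6
```

```bash
python3 - <<'E'
from h import *
yaw=.235;u=np.array([np.cos(yaw),np.sin(yaw)]);v=np.array([-u[1],u[0]]);p=np.array([.6314,-.1152])
o=bot.get_obs(); e=o["eef_pos"][:2]-p; print(e@u,e@v,o["ft_force"][:2]@u)
snap("side","s3",(190,175,270,235),10)
a=cv2.imread("pics/s2_full.png");b=cv2.imread("pics/s3_full.png")
for n,(x0,y0,x1,y1) in {"block":(208,187,220,212),"plate+y bottom":(235,195,242,210),"pointer":(217,187,226,193)}.items():
    A=cv2.resize(a[y0:y1,x0:x1],None,fx=8,fy=8,interpolation=cv2.INTER_CUBIC);B=cv2.resize(b[y0-6:y1+6,x0-15:x1+15],None,fx=8,fy=8,interpolation=cv2.INTER_CUBIC)
    m=cv2.minMaxLoc(cv2.matchTemplate(B,A,cv2.TM_CCOEFF_NORMED)); print(n,m[1],m[3][0]/8-15,m[3][1]/8-6)
E
```

```text
-0.04316457763740921 0.0035540637378701934 -10.337219523554138
block 0.873647153377533 0.125 -0.125
plate+y bottom 0.8362154364585876 -2.0 0.375
pointer 0.8178241848945618 0.875 -0.125
```

In the tool's units: -0.0048 m is -0.006, -0.004 m is -0.005.

drive_effector:
  deltas:
    - {"tx": -0.0025,"aperture": 0.045}
    - {"tx": -0.005,"aperture": 0.045}
    - {"tx": -0.006,"aperture": 0.045}
    - {"tx": -0.006,"aperture": 0.045}
    - {"tx": -0.006,"aperture": 0.045}

```text
clock: 13.32
eef_pos: [0.5919, -0.121, 0.0044]
tool_rot: [-0.116, 0.993, -0.001, -0.004]
ft_force: [-14.6, -3.9, 10.4]
grip_width: 0.0592
grasp_force: 67.9
```

```bash
python3 - <<'E'
from h import *
yaw=.235;u=np.array([np.cos(yaw),np.sin(yaw)]);v=np.array([-u[1],u[0]]);p=np.array([.6314,-.1152])
o=bot.get_obs(); e=o["eef_pos"][:2]-p; print(e@u,e@v,o["ft_force"][:2]@u)
snap("side","s4",(190,170,290,230),8)
a=cv2.imread("pics/s2_full.png");b=cv2.imread("pics/s4_full.png")
x0,y0,x1,y1=235,195,242,210
A=cv2.resize(a[y0:y1,x0:x1],None,fx=8,fy=8,interpolation=cv2.INTER_CUBIC);B=cv2.resize(b[y0-6:y1+6,x0-15:x1+15],None,fx=8,fy=8,interpolation=cv2.INTER_CUBIC)
m=cv2.minMaxLoc(cv2.matchTemplate(B,A,cv2.TM_CCOEFF_NORMED)); print(m[1],m[3][0]/8-15,m[3][1]/8-6)
E
```

```text
-0.039759895390011596 0.003584986020722723 -15.133797117317917
0.8334680795669556 -3.25 0.625
```

View pics/s4.png

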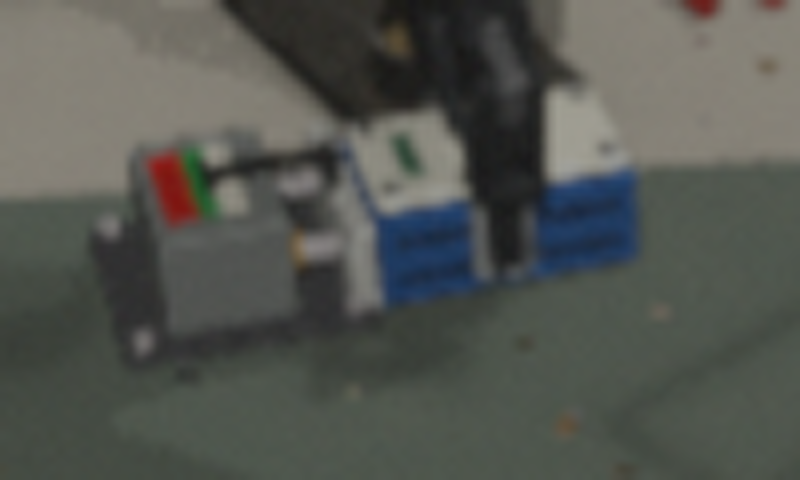

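The plate sits flat against the case. The pointer tip at about (205,172) is over the green band, and the shift of −3.25 px agrees with about 9 mm of travel. I hold briefly, check it is steady, then hand in.

drive_effector:
  deltas:
    - {"aperture": 0.045}
    - {"aperture": 0.045}
    - {"aperture": 0.045}
    - {"aperture": 0.045}

```text
clock: 13.88
eef_pos: [0.5919, -0.121, 0.0044]
tool_rot: [-0.116, 0.993, -0.001, -0.004]
ft_force: [-13.9, -3.5, 9.7]
grip_width: 0.0592
grasp_force: 67.9
```

```bash
python3 -c "
from workcell import bot
print(bot.job_done())"
```

```text
the job is handed in; nothing more can be done
None
```

I handed the job in at about 14 s, but the hand-in gave no verdict: the lid is home, and the arm still holds the case flat and flush against the plate, which is pushed back about 9 mm with the pointer in the green band.

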